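Lock the slot cars in the impound box

TASK

The cars have passed inspection: lower the impound box's lid gently until it is fully closed, then pull up the bolt's spring plunger by its knob, slide the bolt one hole along so that it goes through the eye on the lid, and let the pin drop fully home in that hole. Finish while holding it: keep the gripper on the knob, pushing it firmly down (about 5 to 10 N) so the pin stays engaged while the seal is fitted, and leave the other things on the table where they are.

Things in the scene. Friction and masses are not known exactly. Their poses are not given: they have to be found in the camera images.
- impound_box: fixed black box, 200 (x) x 300 (y) x 85 mm high, two model cars inside; origin at the centre of its underside, z up; hinge on its +x side, bolt on its -x side. There a shelf (x -166 to -100 mm, top 60 mm up) carries a strip with three 10 mm pin holes (top 80 mm up, x -150, y -30, 0, +30 mm) and the bolt's saddles and keeper (y -55, +61, +120 mm, x -133 to -107, tops 105 mm up)
- lid (a joint): angle of the lid's hinge, 0 = fully closed, grows as it opens (rad). The lid is a 205 x 300 x 12 mm aluminium frame with a clear panel, about 0.45 kg; the stiff hinge keeps it where it is left, and 1 to 4 N square to its front edge push it down. Closed, its top is 97 mm above the table
- lid_hinge (a point): point on the hinge axis, middle of the box's +x top edge, 85 mm up; the axis runs along the box's y. This frame turns with the lid: its x axis points from the lid's front edge to the hinge, z out of the lid's outer face
- lid_edge (a point): point on the lid's outer face, in the middle (y = 0) of its 22 mm wide front bar, 194 mm from the hinge line, 11 mm from the front edge; z points out of the outer face. A wire pull handle (64 mm long along y, 7 mm thick, 19.5 mm high) stands over it; beyond 40 mm to either side the bar is bare. The 24 mm steel eye for the bolt juts from the front edge at y = +107 mm
- bolt_slide (a joint): slide of the bolt (m): 0 = first hole (drawn back), 0.030 = next hole (through the lid's eye), 0.060 = last hole (sticks out past the box); grows towards the box's +y. About 2 N of friction. It can only move while the pin is lifted out of its hole
- plunger (a joint): lift of the plunger (m): 0 = pin fully home, knob resting on its sleeve; the pin stands 12 mm deep in its hole, so it is clear of the holes above 0.012; it stops at 0.018. A spring pulls it down with 3 N at 0 and about 8.5 N at 0.018. Pin 8 mm, holes 10 mm
- knob: black round knob of the plunger, axis upright, 28 mm across, 24 mm tall over a 4 mm collar; origin at the centre of the collar's underside, which rests on the sleeve 128 mm above the table when the pin is home. It stands over the hole strip (box x = -150 mm) and moves with the bolt
- knob_top (a point): centre of the knob's top, 156 mm above the table when the pin is home
- bolt: the bolt: a steel tube 16 mm across and 220 mm long along the box's y, its axis 88 mm up, with a carriage block (54 x 26 mm, top 106 mm up) that carries the knob's steel sleeve (20 mm across, top 128 mm up). Origin at table height under the tube's axis, level along y with the knob. With the pin home the knob presses on the sleeve with the spring's 3 N plus the gripper's push
- paint_jar: bystander: small glass jar, 36 mm across, 55 mm tall; origin at the centre of its underside
- tweezers: bystander: dark tweezers lying flat, 135 mm long; origin at their middle, on the table
- slot_car: bystander: yellow model car 175 x 82 x 42 mm, on a sheet of paper; origin under its middle

How it is judged:
By the outcome, as a careful person would: the job done as asked, in the order asked, and still so for the second after the job is handed in, while the arm keeps its last pose, push and grip.
It also fails if it takes over 58 s, if anything falls off the work surface, if the arm or the gripper's body presses on something with over 40 N, if the wrist force passes 120 N, or if a joint passes its speed limit or range.

ROBOT

A 7-joint arm with a two-finger parallel gripper is mounted at the origin on the work surface. World frame = base frame: x ahead of the robot, y to its left, z up, the work surface at z = 0. Lengths are in mm, angles in rad, forces in N, time in s.
With the tool pointing down it reaches from about 400 to 850 mm from the base axis. Payload 4.5 kg.
Tool frame: the origin (TCP) lies between the finger pads; the fingertips stand ctrl.tcp_to_tips ahead of it and the grasp point (between the pads) lies 8 mm behind it (ctrl.tcp_to_tips is the distance from the TCP to the fingertips, in mm); z points along the fingers, y is the line along which they close (so a half turn about z gives the same grasp; the last joint's range is limited). The gripper opens to 88 mm and grips with 3 to 60 N. Pads are 18 mm wide; open, the fingers measure 123 mm over their backs; the gripper's body (75 mm by 187 mm) begins 45 mm behind the grasp point.
Start: joints at [-1.161, 0.689, -0.195, 1.565, 0.157, 0.902, -0.215], TCP at [229.368, 581.415, 249.743] pointing down, gripper open.
Joint ranges: [-3.01, 3.01], [-0.46, 2.08], [-1.47, 1.51], [0.13, 2.56], [-1, 4.14], [0.04, 2.09], [-2.66, 2.66]. Speed limits (rad/s): [2.57, 2.57, 3.14, 3.14, 3.14, 3.14, 3.14].

INTERFACE

Orientations are given as a 3x3 rotation matrix whose columns are the frame's x, y, z axes.
In Python, from workcell import ctrl gives the robot as it stands.
- The arm moves only by the tool send_rows, never from a script. Its argument "series" is a list of rows, each a list of 2 entries, a list of its own where there are three numbers: the shift along the tool's x, y, z in mm, then the turn about the tool's z in degrees. In form: [[[dx, dy, dz], yaw], ...]. A call has 1 to 5 rows; each row shifts and turns the commanded pose from where the row before left it, along the tool's axes as they then stand; what a row does not reach is not made up. A row lasts 1/8 s, in which the tool goes at most 62.5 mm and 10.7 degrees, less where a joint would pass 70% of its speed; a pose out of reach is approached as far as the arm can. A call is refused whole if a number of a shift passes 62.5 or a number of a turn 10.7, either way. A call with a gripper value outside its range is refused whole. "claw" is the finger opening in mm, from 0 to 88.1, set as the call begins (left out, the last holds). The fingers move at their own pace and stop on an object; "squeeze" is the grip in N (left out, the last holds). Time passes only in rows, so rows that do not move let the fingers close. It gives the time, the measured TCP pose, the force, the opening and the grip force at its end, in the units of the state.
- ctrl.get_state(): the state, without advancing time (a new reading comes with each control period).
- ctrl.get_image(name): name is "side" or "top" or "wrist"; returns a dict with "pixels" (420x560x3 uint8, blue, green, red), "range_z" (420x560 float32, mm along the optical axis (not along the pixel's ray), 0 where there is no reading), "camera_matrix" (3x3 intrinsics, pixels), "R" (3x3) and "t" (3): a world point X has camera coordinates R X + t. Camera axes: x right, y down, z forward; pixel columns grow to the right and rows downward; lengths in mm; the calibration is good to about 2 mm. The wrist camera is an equidistant fisheye: a pixel r from the principal point sees the ray r / f radians off the axis. A picture is of the moment at which its call begins.
- ctrl.close_job(): hands the job in; it is judged then, once.
The state is a dict: "time_s": time; "joint_positions": joint angles; "qd": joint speeds; "joint_torque": joint torques, N m; "ee_pos": TCP position; "tcp_rot": TCP orientation; "force": force on the tool from outside, world axes, zero at the start; "ft_torque": the same for the moment, N m; "grip_width": finger opening in mm; "finger_force": force on a finger pad.
Only numpy, scipy, OpenCV 4.12 (cv2) and the standard library are available. Lean on these libraries where they do the work, as an engineer would, in place of code of your own. Each camera call takes 0.05 s, during which the arm holds its last target. There are 200 camera calls.

## Working session

There is one attempt and no reset: what is moved stays moved. The work goes in short steps, Python scripts to look and compute and a tool call to move; the robot and the scene stay as the last step left them, time stands still between calls to the robot, and variables do not carry over. Pictures are saved under pics/ and viewed, at most 10 in all, crops included, and the job is handed in when it is done.

Besides the shell and the picture viewer there is one more tool, called as name(argument=value, ...), one argument or row to a line, values as JSON. send_rows: Moves the arm, as the interface text tells. Its arguments: {"type":"object","properties":{"series":{"type":"array","items":{"type":"array"}},"claw":{"type":"number"},"squeeze":{"type":"number"}},"required":["series"]}

```bash
mkdir -p pics; ls; python3 - <<'E'
from workcell import ctrl
import cv2,pickle,numpy as np
s=ctrl.get_state();print(s,ctrl.tcp_to_tips)
d={}
for n in("side","top"):
    d[n]=ctrl.get_image(n);cv2.imwrite(f"pics/{n}0.png",d[n]["pixels"])
    print(n,d[n]["camera_matrix"],d[n]["R"],d[n]["t"])
pickle.dump(d,open("im0.pkl","wb"))
E
```

```text
pics
{'time_s': 0.0, 'joint_positions': array([-1.16122805,  0.68997777, -0.19454824,  1.5663287 ,  0.15730213,
        0.9025081 , -0.2151049 ]), 'qd': array([ 8.35969667e-04, -1.69593480e-04,  5.38168108e-05, -7.94097241e-04,
        5.98738840e-04, -1.24064851e-04, -7.06645659e-04]), 'joint_torque': array([-3.50670507e-04, -5.27565622e+01, -1.26728989e+00, -1.53431064e+01,
       -5.26483962e-02,  6.57597586e-03,  1.78955243e-04]), 'ee_pos': array([229.17207201, 580.81352901, 248.91885407]), 'tcp_rot': array([[-9.30264649e-01,  3.66888764e-01, -5.63078806e-04],
       [ 3.66889178e-01,  9.30263031e-01, -1.73887351e-03],
       [-1.14161754e-04, -1.82420007e-03, -9.99998330e-01]]), 'force': array([ 0.53766522, -0.16716993, -0.00612931]), 'ft_torque': array([ 0.01918981, -0.02423697,  0.05276393]), 'finger_force': 0.0, 'grip_width': 88.34666574480899} 11.0
side [[416.52857236   0.         284.31884309]
 [  0.         416.52857236 206.93590744]
 [  0.           0.           1.        ]] [[-0.99737035 -0.07143195 -0.01224145]
 [-0.02622484  0.51318165 -0.85787928]
 [ 0.06756208 -0.85530233 -0.51370545]] [613.73806155  97.74277748 982.04698893]
top [[385.07232981   0.         279.50148177]
 [  0.         385.07232981 210.04054051]
 [  0.           0.           1.        ]] [[-0.01239873 -0.99989714 -0.00720986]
 [-0.99282771  0.01316788 -0.11882657]
 [ 0.11890928  0.00568485 -0.99288885]] [  37.87452029  606.94668327 1054.15675707]
```

View pics/top0.png

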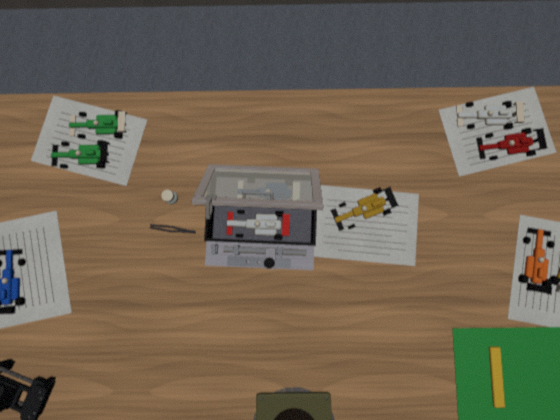

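View pics/side0.png

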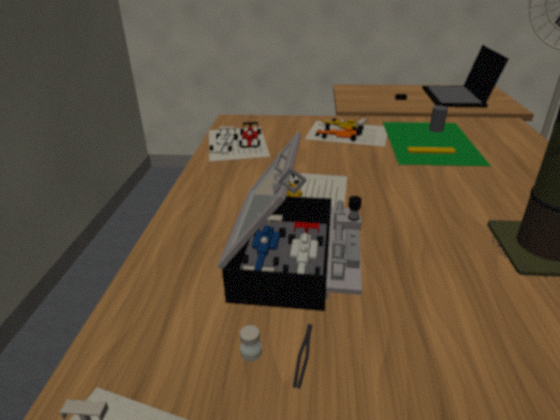

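The top view shows the box at about (260,220), the knob at (269,263), the open lid's front bar at about y=200, the jar at (169,197) and the tweezers at (173,229). The side view shows the lid open at a steep angle, its front edge at about (265,190), and the knob at (355,203).

```bash
cat > h.py <<'E'
import numpy as np,cv2
def ray(im,u,v):
    K=im["camera_matrix"];d=im["R"].T@np.linalg.inv(K)@np.array([u,v,1.]);return -im["R"].T@im["t"],d
def onz(im,u,v,z):
    c,d=ray(im,u,v);return c+d*(z-c[2])/d[2]
def dep(im,u,v):
    c,d=ray(im,u,v);return c+d*float(im["range_z"][int(v),int(u)])
def cloud(im):
    h,w=im["range_z"].shape;u,v=np.meshgrid(np.arange(w),np.arange(h))
    p=np.stack([u,v,np.ones_like(u)],-1)@np.linalg.inv(im["camera_matrix"]).T*im["range_z"][...,None]
    return (p-im["t"])@im["R"]
def proj(im,X):
    p=im["camera_matrix"]@(im["R"]@np.asarray(X,float)+im["t"]);return p[:2]/p[2]
E
python3 - <<'E'
import pickle,cv2,numpy as np
from h import *
d=pickle.load(open("im0.pkl","rb"))
a=d["top"]["pixels"][155:280,190:330];b=d["side"]["pixels"][130:310,215:375]
cv2.imwrite("pics/c1.png",np.clip(cv2.resize(a,None,fx=5,fy=4.8,interpolation=cv2.INTER_CUBIC)*1.5,0,255).astype(np.uint8)[:600])
cv2.imwrite("pics/c2.png",np.clip(cv2.resize(b,None,fx=3.3,fy=3.3,interpolation=cv2.INTER_CUBIC)*1.5,0,255).astype(np.uint8)[:600])
im=d["top"];C=cloud(im)
# knob: high dark blob
m=(C[...,2]>140)&(C[...,2]<170);m[:240]=0;m[:,:200]=0;m[:,330:]=0;m[290:]=0
print("knob",m.sum(),C[m].mean(0) if m.any() else 0)
for u in (200,210,230,260,290,310,320): print(u,[tuple(np.round(C[v,u]).astype(int)) for v in (170,175,190,200,204,210,225,245,255,262,267)])
E
```

```text
knob 98 [461.15651989  57.40796002 155.58813605]
200 [(np.int64(735), np.int64(265), np.int64(0)), (np.int64(719), np.int64(264), np.int64(1)), (np.int64(636), np.int64(217), np.int64(217)), (np.int64(607), np.int64(209), np.int64(253)), (np.int64(598), np.int64(210), np.int64(248)), (np.int64(615), np.int64(264), np.int64(-1)), (np.int64(571), np.int64(263), np.int64(-1)), (np.int64(513), np.int64(262), np.int64(0)), (np.int64(484), np.int64(262), np.int64(0)), (np.int64(464), np.int64(261), np.int64(0)), (np.int64(450), np.int64(261), np.int64(0))]
210 [(np.int64(706), np.int64(212), np.int64(122)), (np.int64(688), np.int64(207), np.int64(146)), (np.int64(638), np.int64(196), np.int64(206)), (np.int64(604), np.int64(183), np.int64(270)), (np.int64(597), np.int64(186), np.int64(256)), (np.int64(584), np.int64(187), np.int64(250)), (np.int64(567), np.int64(225), np.int64(47)), (np.int64(510), np.int64(222), np.int64(60)), (np.int64(483), np.int64(222), np.int64(59)), (np.int64(464), np.int64(222), np.int64(57)), (np.int64(449), np.int64(233), np.int64(-4))]
230 [(np.int64(708), np.in
[... 1811 characters left out ...]
64(13)), (np.int64(506), np.int64(-51), np.int64(86)), (np.int64(480), np.int64(-52), np.int64(61)), (np.int64(461), np.int64(-51), np.int64(60)), (np.int64(447), np.int64(-51), np.int64(61))]
320 [(np.int64(730), np.int64(-91), np.int64(-1)), (np.int64(714), np.int64(-91), np.int64(2)), (np.int64(636), np.int64(-70), np.int64(193)), (np.int64(606), np.int64(-65), np.int64(235)), (np.int64(594), np.int64(-63), np.int64(251)), (np.int64(611), np.int64(-88), np.int64(-2)), (np.int64(566), np.int64(-87), np.int64(2)), (np.int64(508), np.int64(-86), np.int64(1)), (np.int64(480), np.int64(-85), np.int64(0)), (np.int64(460), np.int64(-84), np.int64(2)), (np.int64(445), np.int64(-84), np.int64(0))]
```

View pics/c1.png

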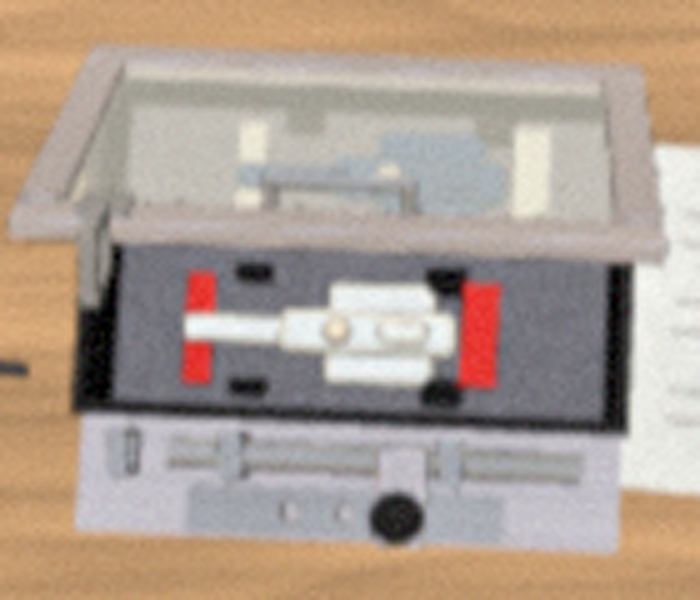

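View pics/c2.png

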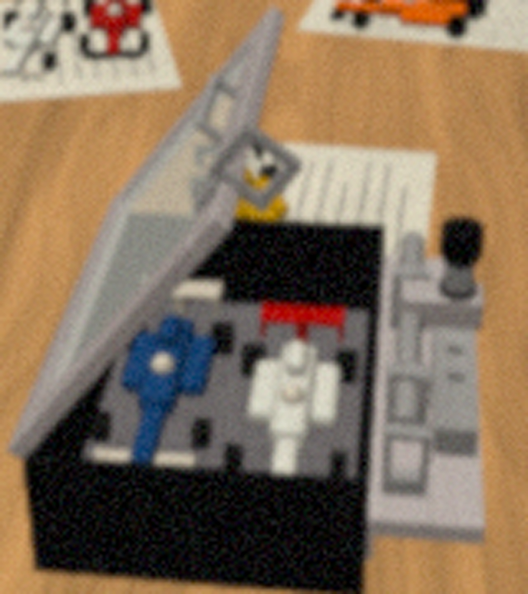

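The crops show the knob at top-image pixel ≈(269,263), with the shelf front edge running (206,265)→(313,270). The eye is at the lid's left end (≈(209,208)), so the bolt slides toward world +y. The handle spans u≈243–273.

```bash
python3 - <<'E'
import pickle
from h import *
d=pickle.load(open("im0.pkl","rb"));im=d["top"];C=cloud(im)
# yaw from shelf front edge (z=60 within 8 mm vs table)
pts=[]
for u in range(212,310):
    col=C[255:285,u,2];
    g=im["pixels"][255:285,u].astype(int); sat=g.max(1)-g.min(1)   # grey shelf vs brown table
    k=np.where(sat[:-1]<35)[0]; k=k[k<22]
    if len(k): pts.append(onz(im,u,255+k.max()+.5,60)[:2])
pts=np.array(pts);ok=np.ones(len(pts),bool)
for _ in range(4):
    p=np.polyfit(pts[ok,1],pts[ok,0],1);r=pts[:,0]-np.polyval(p,pts[:,1]);ok=abs(r)<2.5
yaw=-np.arctan(p[0]);print("yaw",yaw,ok.sum(),len(ok))
for z,a,b in ((60,(205.6,265),(313,269.6)),(85,(205.6,240),(315,245))):
    A,B=onz(im,*a,z),onz(im,*b,z);print(A,B,np.linalg.norm(A-B),np.arctan2(-(A-B)[0],(A-B)[1]))
g=im["pixels"].max(2);m=np.zeros(g.shape,np.uint8);m[250:275,258:280]=(g[250:275,258:280]<60)
n,l,s,c=cv2.connectedComponentsWithStats(m);k=1+s[1:,4].argmax();print("knob px",c[k],s[k])
kn=onz(im,*c[k],152);print("knob",kn,"side proj",proj(d["side"],kn))
R=np.array([[np.cos(yaw),-np.sin(yaw)],[np.sin(yaw),np.cos(yaw)]])
o=kn[:2]+R@[150,30];print("origin",o, "shelf edge box x", (R.T@(np.array([np.polyval(p,80),80])-o))[0])
# lid: points z>110 in box frame
P=C[165:212,195:325].reshape(-1,3);q=P.copy();q[:,:2]=(P[:,:2]-o)@R
sel=(q[:,2]>120)&(q[:,2]<275)&(abs(q[:,1])>130)&(abs(q[:,1])<148)
x,z=q[sel,0],q[sel,2];ok=np.ones(len(x),bool)
for _ in range(5):
    f=np.polyfit(x[ok],z[ok],1);ok=abs(z-np.polyval(f,x))<12
print("lid ang",np.arctan(-f[0]),"dist from hinge",(np.polyval(f,100)-85)*np.cos(np.arctan(f[0])),ok.sum())
th=np.arctan2(np.median(0),1)
for v in ((192.5,201.5),(323,206.5)): # outer corners of front edge top
  print([np.round([*((onz(im,*v,zz)[:2]-o)@R),zz]) for zz in (240,250,260,270)])
E
```

```text
yaw -0.0543614960119497 96 98
[456.27747806 233.35209479  60.        ] [440.31799309 -59.07066939  60.        ] 292.8579487883683 -0.054522661783883236
[523.22450913 229.10070691  85.        ] [506.16221336 -63.93463957  85.        ] 293.5316613679147 -0.058160399912943875
knob px [268.7 262.5] [264 258  10  10  80]
knob [462.37865821  57.93945493 152.        ] side proj [353.25490627 199.85905547]
origin [613.78711663  79.74492946] shelf edge box x -166.91655673286468
lid ang 0.9109854376529037 dist from hinge 12.079257613193189 491
[array([-16., 149., 240.]), array([-18., 147., 250.]), array([-19., 144., 260.]), array([-20., 142., 270.])]
[array([ -16., -152.,  240.]), array([ -17., -151.,  250.]), array([ -18., -150.,  260.]), array([ -20., -149.,  270.])]
```

send_rows(
  series=[
    [[0,0,-40],-9.2],
    [[0,0,-40],-9.2],
    [[-36,-45,0],0],
    [[-36,-45,0],0],
    [[-36,-45,0],0],
  ],
  claw=0,
  squeeze=20,
)

```text
time_s: 0.72
ee_pos: [330.7, 438.9, 329.4]
tcp_rot: [[-0.999, 0.054, 0.0], [0.054, 0.999, -0.001], [-0.0, -0.001, -1.0]]
force: [0.9, -0.4, 0.2]
grip_width: 40.7
finger_force: 0.0
```

send_rows(
  series=[
    [[-36,-45,0],0],
    [[-36,-45,0],0],
    [[-36,-45,0],0],
    [[-36,-45,0],0],
    [[-36,-45,0],0],
  ],
)

```text
time_s: 1.35
ee_pos: [498.0, 204.5, 329.5]
tcp_rot: [[-0.999, 0.054, -0.0], [0.054, 0.999, -0.0], [0.0, -0.0, -1.0]]
force: [0.1, -0.1, -0.8]
grip_width: 0.3
finger_force: 0.0
```

```bash
cat >> h.py <<'E'
yaw=-.0545;RB=np.array([[np.cos(yaw),-np.sin(yaw)],[np.sin(yaw),np.cos(yaw)]]);O=np.array([613.6,79.7])
def st(s):
    x=s["tcp_rot"][:,0];b=(s["ee_pos"][:2]-O)@RB
    print("t",round(s["time_s"],2),"box TCP",b.round(1),"z",s["ee_pos"][2].round(1),"yawerr",np.degrees(np.arctan2(x[1],x[0])-yaw-np.pi).round(2)%360,"tilt",s["tcp_rot"][:,2].round(3),"F",s["force"].round(1),"w",round(s["grip_width"],1),"q7",s["joint_positions"].round(2))
E
python3 -c "
from h import *
from workcell import ctrl
st(ctrl.get_state())"
```

```text
t 1.35 box TCP [-122.2  118.3] z 329.5 yawerr 0.0 tilt [-0. -0. -1.] F [ 0.1 -0.1 -0.8] w 0.3 q7 [-0.28  0.49 -0.31  1.72  0.17  0.97  0.86]
```

send_rows(
  series=[
    [[-34,-45,0],0],
    [[-34,-45,0],0],
    [[-34,-45,0],0],
    [[-34,-45,0],0],
    [[0,0,45],0],
  ],
)

```text
time_s: 1.98
ee_pos: [627.6, 12.8, 286.2]
tcp_rot: [[-0.998, 0.064, 0.009], [0.064, 0.998, -0.003], [-0.009, -0.002, -1.0]]
force: [-0.5, 1.1, -0.6]
grip_width: 0.1
finger_force: 0.0
```

send_rows(
  series=[
    [[0,0,5],0],
    [[2,0,4],0],
    [[2,0,3],0],
    [[2,0,3],0],
    [[0,0,0],0],
  ],
)

```text
time_s: 2.6
ee_pos: [617.1, 19.6, 270.1]
tcp_rot: [[-0.999, 0.054, 0.0], [0.054, 0.999, -0.0], [-0.0, 0.0, -1.0]]
force: [1.0, 0.5, 0.1]
grip_width: 0.5
finger_force: 0.0
```

send_rows(
  series=[
    [[8,0,11],0],
    [[4.3,0,3.3],0],
    [[4.3,0,3.3],0],
    [[4.3,0,3.3],0],
    [[4.3,0,3.4],0],
  ],
)

```text
time_s: 3.22
ee_pos: [592.1, 20.9, 245.4]
tcp_rot: [[-0.999, 0.055, 0.001], [0.055, 0.999, 0.0], [-0.001, 0.0, -1.0]]
force: [0.8, 0.3, 1.3]
grip_width: 0.3
finger_force: 0.8
```

send_rows(
  series=[
    [[3.6,0,3.4],0],
    [[3.6,0,3.4],0],
    [[3.5,0,3.4],0],
    [[3.5,0,3.4],0],
    [[3.3,0,3.7],0],
  ],
)

```text
time_s: 3.85
ee_pos: [574.3, 21.8, 227.9]
tcp_rot: [[-0.999, 0.055, -0.0], [0.055, 0.999, 0.0], [0.0, 0.0, -1.0]]
force: [1.2, 0.8, 2.4]
grip_width: 0.6
finger_force: 0.7
```

send_rows(
  series=[
    [[3.3,0,3.8],0],
    [[3.3,0,3.8],0],
    [[3.3,0,3.8],0],
    [[2.9,0,4],0],
    [[2.8,0,4],0],
  ],
)

```text
time_s: 4.47
ee_pos: [558.8, 22.6, 208.4]
tcp_rot: [[-0.999, 0.055, -0.0], [0.055, 0.999, 0.0], [0.0, 0.0, -1.0]]
force: [-0.1, 0.3, 1.3]
grip_width: 0.8
finger_force: 0.5
```

send_rows(
  series=[
    [[2.8,0,4],0],
    [[2.7,0,4.1],0],
    [[2.4,0,4.3],0],
    [[2.4,0,4.3],0],
    [[2.4,0,4.3],0],
  ],
)

```text
time_s: 5.1
ee_pos: [546.1, 23.2, 187.4]
tcp_rot: [[-0.999, 0.055, -0.0], [0.055, 0.999, -0.0], [0.0, -0.0, -1.0]]
force: [0.6, -0.1, 0.8]
grip_width: 0.2
finger_force: 0.5
```

send_rows(
  series=[
    [[2.4,0,4.3],0],
    [[2,0,4.5],0],
    [[2,0,4.5],0],
    [[2,0,4.5],0],
    [[2,0,4.5],0],
  ],
)

```text
time_s: 5.72
ee_pos: [536.0, 23.8, 165.1]
tcp_rot: [[-0.999, 0.055, 0.0], [0.055, 0.999, 0.0], [-0.0, 0.0, -1.0]]
force: [-0.1, 0.5, 0.6]
grip_width: 0.1
finger_force: 0.4
```

send_rows(
  series=[
    [[1.5,0,4.7],0],
    [[1.5,0,4.7],0],
    [[1.5,0,4.7],0],
    [[1.5,0,4.7],0],
    [[1.0,0,4],0],
  ],
)

```text
time_s: 6.35
ee_pos: [529.0, 24.2, 142.3]
tcp_rot: [[-0.999, 0.055, 0.0], [0.055, 0.999, 0.0], [-0.0, 0.0, -1.0]]
force: [-0.5, 0.3, 1.5]
grip_width: 0.3
finger_force: 0.3
```

send_rows(
  series=[
    [[1,0,4],0],
    [[1,0,4],0],
    [[1,0,4],0],
    [[1,0,3.5],0],
    [[0.6,0,3],0],
  ],
)

```text
time_s: 6.98
ee_pos: [524.4, 24.4, 123.9]
tcp_rot: [[-0.999, 0.055, -0.0], [0.055, 0.999, 0.0], [0.0, 0.0, -1.0]]
force: [1.4, 0.3, 0.9]
grip_width: 0.4
finger_force: 0.3
```

send_rows(
  series=[
    [[0.5,0,3],0],
    [[0.4,0,2.5],0],
    [[0.3,0,2],0],
    [[0.3,0,2],0],
    [[0,0,2],0],
  ],
)

```text
time_s: 7.6
ee_pos: [522.8, 24.5, 112.5]
tcp_rot: [[-0.999, 0.055, -0.0], [0.055, 0.999, 0.0], [0.0, 0.0, -1.0]]
force: [-0.5, 0.3, 0.7]
grip_width: 0.3
finger_force: 0.3
```

send_rows(
  series=[
    [[0,0,1],0],
    [[0,0,1],0],
    [[0,0,1],0],
    [[0,0,1],0],
    [[0,0,0.5],0],
  ],
)

```text
time_s: 8.22
ee_pos: [522.8, 24.6, 108.4]
tcp_rot: [[-0.999, 0.055, -0.0], [0.055, 0.999, -0.0], [0.0, -0.0, -1.0]]
force: [-1.6, 0.3, 8.7]
grip_width: 0.3
finger_force: 4.1
```

send_rows(
  series=[
    [[0,0,0.5],0],
    [[0,0,0],0],
    [[0,0,-10],0],
    [[0,0,-40],0],
    [[0,0,-50],0],
  ],
)

```text
time_s: 8.85
ee_pos: [522.4, 24.5, 208.4]
tcp_rot: [[-0.999, 0.054, -0.002], [0.054, 0.999, -0.0], [0.002, -0.0, -1.0]]
force: [1.4, -0.4, -0.2]
grip_width: 0.5
finger_force: 0.0
```

send_rows(
  series=[
    [[40,20,-20],0],
    [[40,20,0],0],
    [[0,0,0],0],
    [[0,0,0],0],
  ],
  claw=56,
)

```text
time_s: 9.35
ee_pos: [446.1, 68.7, 228.0]
tcp_rot: [[-0.998, 0.055, 0.001], [0.055, 0.998, 0.0], [-0.001, 0.0, -1.0]]
force: [-0.1, 0.1, -0.1]
grip_width: 38.2
finger_force: 0.0
```

```bash
python3 - <<'E'
from h import *
from workcell import ctrl
import pickle
st(ctrl.get_state())
im=ctrl.get_image("side");pickle.dump(im,open("im1.pkl","wb"));C=cloud(im)
w=ctrl.get_image("wrist")
b=cv2.resize(im["pixels"][130:310,215:395],None,fx=2.2,fy=2.2);a=cv2.resize(w["pixels"],(528,396))
cv2.imwrite("pics/l1.png",np.hstack([b,a])[:, :800] if b.shape[1]+528<=800 else np.hstack([cv2.resize(b,(272,396)),a]))
q=C.copy();q[...,:2]=(C[...,:2]-O)@RB
m=(q[...,0]>-102)&(q[...,0]<-80)&(abs(q[...,1])<140)&(abs(q[...,1])>45)&(q[...,2]>40)
print("lid front bar z",np.median(q[m][:,2]),m.sum(),np.percentile(q[m][:,2],[10,90]))
m=(q[...,2]>134)&(q[...,2]<150)&(q[...,0]>-175)&(q[...,0]<-125)&(abs(q[...,1]+30)<30)
print("knob pts",m.sum(),q[m].min(0),q[m].max(0))
E
```

```text
t 9.35 box TCP [-166.7  -20.1] z 228.0 yawerr 359.98 tilt [ 0.001  0.    -1.   ] F [-0.1  0.1 -0.1] w 38.2 q7 [-0.08  0.51 -0.26  2.09  0.24  0.56  1.01]
lid front bar z 99.04934548550231 515 [ 95.63930216 102.37659199]
knob pts 77 [-166.63974883  -30.65200325  134.04129484] [-139.25141099  -13.73736284  149.88661748]
```

View pics/l1.png

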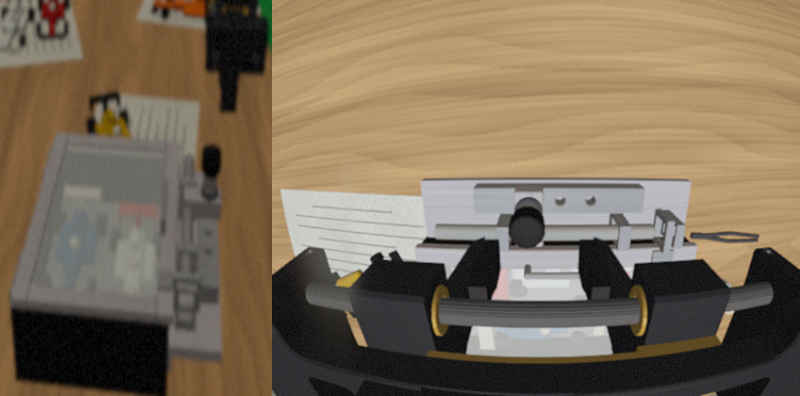

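The lid lies flat and closed in the side view, with its front bar at about 99 mm. The wrist view shows the knob at the first hole with the eye in line with the bolt. Now the knob.

send_rows(
  series=[
    [[-16,-9.5,10],0],
    [[0,0,0],0],
    [[0,0,35],0],
    [[0,0,25],0],
    [[0,0,0],0],
  ],
)

```text
time_s: 10.07
ee_pos: [459.7, 58.1, 156.1]
tcp_rot: [[-0.998, 0.055, -0.004], [0.055, 0.998, -0.001], [0.004, -0.001, -1.0]]
force: [0.2, -0.1, 0.3]
grip_width: 55.8
finger_force: 0.0
```

send_rows(
  series=[
    [[0,0,10],0],
    [[0,0,10],0],
    [[0,0,0],0],
    [[0,0,0],0],
  ],
)

```text
time_s: 10.58
ee_pos: [460.8, 58.5, 137.8]
tcp_rot: [[-0.999, 0.055, 0.0], [0.055, 0.999, 0.0], [-0.0, 0.0, -1.0]]
force: [0.6, -0.1, -0.8]
grip_width: 56.2
finger_force: 0.0
```

```bash
python3 - <<'E'
from h import *
from workcell import ctrl
st(ctrl.get_state())
im=ctrl.get_image("side");t=ctrl.get_image("top")
b=cv2.resize(im["pixels"][150:260,300:410],(400,400));a=cv2.resize(t["pixels"][225:285,235:295],(400,400))
cv2.imwrite("pics/k1.png",np.clip(np.hstack([b,a])*1.5,0,255).astype(np.uint8))
E
```

```text
t 10.57 box TCP [-151.4  -29.4] z 137.8 yawerr 359.99 tilt [ 0.  0. -1.] F [ 0.6 -0.1 -0.8] w 56.2 q7 [-0.12  0.69 -0.16  2.14  0.32  0.33  0.96]
```

View pics/k1.png

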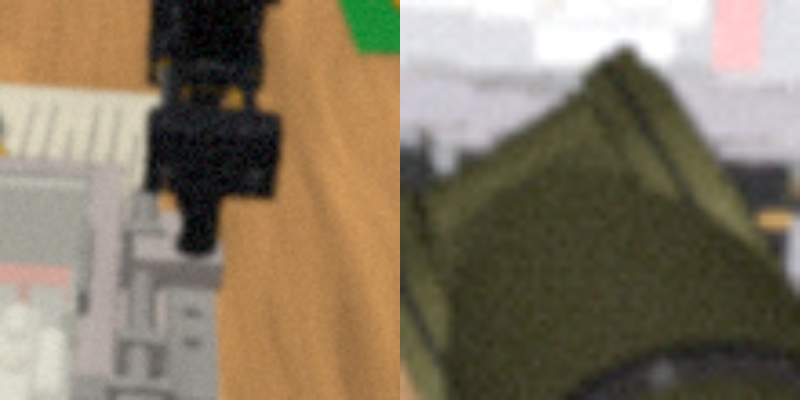

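The finger hides the knob at about (195,225) in the side crop, and the top view is blocked by the arm. The tool is placed correctly, so I'll close.

send_rows(
  series=[
    [[0,0,0],0],
    [[0,0,0],0],
    [[0,0,0],0],
    [[0,0,0],0],
    [[0,0,0],0],
  ],
  claw=22,
  squeeze=35,
)

```text
time_s: 11.3
ee_pos: [460.7, 58.5, 137.7]
tcp_rot: [[-0.999, 0.055, 0.0], [0.055, 0.999, 0.0], [-0.0, 0.0, -1.0]]
force: [0.6, -0.4, 0.9]
grip_width: 26.6
finger_force: 35.0
```

send_rows(
  series=[
    [[0,0,-3],0],
    [[0,0,-3],0],
    [[0,0,-3],0],
    [[0,0,0],0],
  ],
)

```text
time_s: 11.8
ee_pos: [460.7, 58.5, 146.7]
tcp_rot: [[-0.999, 0.055, 0.0], [0.055, 0.999, 0.0], [-0.0, 0.0, -1.0]]
force: [0.6, -0.0, -6.6]
grip_width: 26.9
finger_force: 35.0
```

send_rows(
  series=[
    [[0,0,-3],0],
    [[0,0,-3],0],
    [[0,0,0],0],
    [[0,0,0],0],
  ],
)

```text
time_s: 12.3
ee_pos: [460.6, 58.5, 152.5]
tcp_rot: [[-0.999, 0.055, -0.0], [0.055, 0.999, 0.0], [0.0, 0.0, -1.0]]
force: [2.2, -0.2, -8.1]
grip_width: 26.8
finger_force: 35.0
```

send_rows(
  series=[
    [[0,3,0],0],
    [[0,4,0],0],
    [[0,4,0],0],
    [[0,0,0],0],
  ],
)

```text
time_s: 12.8
ee_pos: [461.3, 70.4, 152.6]
tcp_rot: [[-0.999, 0.054, 0.0], [0.054, 0.999, 0.001], [-0.0, 0.001, -1.0]]
force: [1.3, 0.5, -7.9]
grip_width: 27.1
finger_force: 35.0
```

send_rows(
  series=[
    [[0,4,0],0],
    [[0,4,0],0],
    [[0,4,0],0],
    [[0,4,0],0],
  ],
)

```text
time_s: 13.3
ee_pos: [462.2, 85.7, 152.6]
tcp_rot: [[-0.999, 0.055, -0.0], [0.055, 0.999, 0.0], [0.0, 0.0, -1.0]]
force: [1.7, -2.0, -8.0]
grip_width: 26.7
finger_force: 35.0
```

send_rows(
  series=[
    [[0,2,0],0],
    [[0,1,0],0],
    [[0,0,0],0],
    [[0,0,0],0],
  ],
)

```text
time_s: 13.8
ee_pos: [462.3, 88.7, 152.6]
tcp_rot: [[-0.999, 0.054, 0.0], [0.054, 0.999, 0.0], [-0.0, 0.0, -1.0]]
force: [3.2, -1.0, -7.9]
grip_width: 27.0
finger_force: 35.0
```

```bash
python3 - <<'E'
from h import *
from workcell import ctrl
st(ctrl.get_state())
im=ctrl.get_image("side");t=ctrl.get_image("wrist")
b=cv2.resize(im["pixels"][150:290,290:400],(315,400));a=cv2.resize(t["pixels"][80:320,120:440],(480,400))
cv2.imwrite("pics/k2.png",np.clip(np.hstack([b,a])*1.4,0,255).astype(np.uint8))
E
```

```text
t 13.8 box TCP [-151.5    0.7] z 152.6 yawerr 0.0 tilt [ 0.  0. -1.] F [ 3.2 -1.  -7.9] w 27.0 q7 [-0.17  0.67 -0.18  2.11  0.29  0.39  0.93]
```

View pics/k2.png

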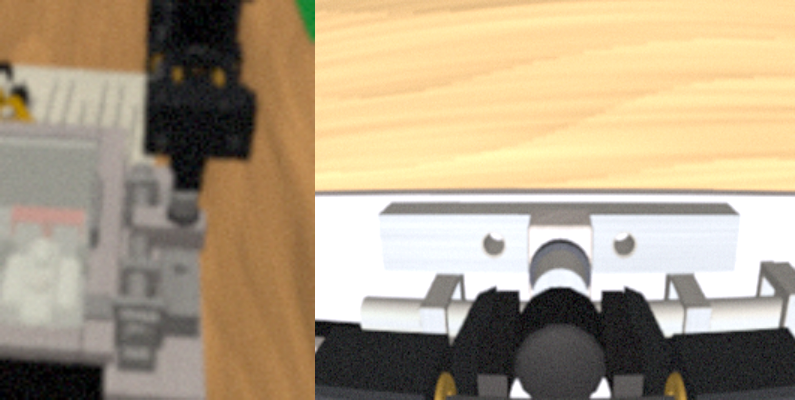

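The wrist view shows the carriage at crop x≈559, midway between the free holes at 494 and 624, so it sits over the middle hole. The bolt runs through the eye toward the keeper. Lowering.

send_rows(
  series=[
    [[0,0,2],0],
    [[0,0,2],0],
    [[0,0,2],0],
    [[0,0,0],0],
  ],
)

```text
time_s: 14.4
ee_pos: [462.3, 88.6, 146.5]
tcp_rot: [[-0.999, 0.054, 0.0], [0.054, 0.999, 0.0], [0.0, 0.0, -1.0]]
force: [1.6, -0.6, -6.0]
grip_width: 27.1
finger_force: 35.0
```

send_rows(
  series=[
    [[0,0,3],0],
    [[0,0,3],0],
    [[0,0,2],0],
    [[0,0,0],0],
  ],
)

```text
time_s: 14.9
ee_pos: [462.3, 88.6, 138.5]
tcp_rot: [[-0.999, 0.054, 0.0], [0.054, 0.999, 0.0], [-0.0, 0.0, -1.0]]
force: [1.2, 0.4, -4.0]
grip_width: 26.7
finger_force: 35.0
```

The pin has gone into the hole. Now I'll press down.

send_rows(
  series=[
    [[0,0,0.5],0],
    [[0,0,0.5],0],
    [[0,0,0],0],
    [[0,0,0],0],
  ],
)

```text
time_s: 15.4
ee_pos: [462.4, 88.6, 137.7]
tcp_rot: [[-0.999, 0.055, 0.0], [0.055, 0.999, 0.0], [-0.0, 0.0, -1.0]]
force: [0.5, 1.6, -1.9]
grip_width: 26.6
finger_force: 35.0
```

send_rows(
  series=[
    [[0,0,0.4],0],
    [[0,0,0],0],
    [[0,0,0],0],
  ],
)

```text
time_s: 15.78
ee_pos: [462.4, 88.6, 137.6]
tcp_rot: [[-0.999, 0.054, 0.001], [0.054, 0.999, 0.0], [-0.001, 0.0, -1.0]]
force: [-0.4, 0.7, 6.1]
grip_width: 26.9
finger_force: 35.0
```

send_rows(
  series=[
    [[0,0,0.07],0],
    [[0,0,0],0],
    [[0,0,0],0],
    [[0,0,0],0],
  ],
)

```text
time_s: 16.27
ee_pos: [462.3, 88.6, 137.6]
tcp_rot: [[-0.999, 0.054, 0.001], [0.054, 0.999, 0.0], [-0.001, 0.0, -1.0]]
force: [-1.0, 0.8, 6.4]
grip_width: 26.9
finger_force: 35.0
```

```bash
python3 - <<'E'
from h import *
from workcell import ctrl
f=[]
for i in range(5):
    t=ctrl.get_image("wrist");s=ctrl.get_state();f.append(s["force"])
print(np.round(f,1));st(s)
cv2.imwrite("pics/f.png",t["pixels"])
E
```

```text
[[-1.4  0.8  6.3]
 [-1.   0.9  6.4]
 [-1.9  0.1  6. ]
 [-0.3  0.4  7.2]
 [-0.9  1.   6.4]]
t 16.52 box TCP [-151.5    0.7] z 137.6 yawerr 0.0 tilt [ 0.001  0.    -1.   ] F [-0.9  1.   6.4] w 27.1 q7 [-0.19  0.69 -0.16  2.12  0.31  0.34  0.92]
```

View pics/f.png

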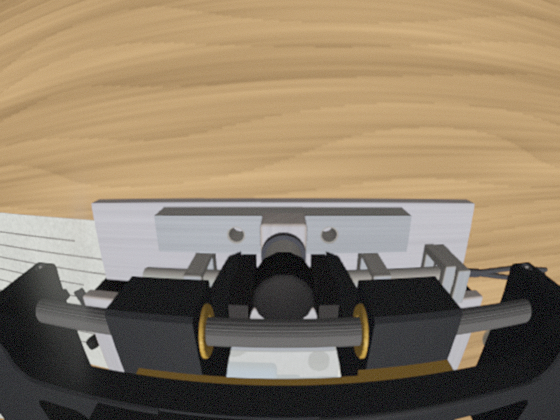

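The final wrist view shows the knob down on its sleeve at (283,280), over the middle hole. The other two holes, at (236,234) and (329,234), are empty, and the bolt reaches the keeper at about (440,270). I'll nudge toward mid-range and hand in.

send_rows(
  series=[
    [[0,0,0.1],0],
    [[0,0,0],0],
    [[0,0,0],0],
    [[0,0,0],0],
  ],
)

```text
time_s: 17.02
ee_pos: [462.4, 88.6, 137.6]
tcp_rot: [[-0.999, 0.054, 0.001], [0.054, 0.999, 0.0], [-0.001, 0.0, -1.0]]
force: [-0.0, 0.4, 8.1]
grip_width: 26.8
finger_force: 35.0
```

```bash
python3 -c "
from workcell import ctrl
print(ctrl.get_state()['force']);print(ctrl.close_job())"
```

```text
[-0.02181413  0.43961612  8.0776136 ]
the job is handed in; nothing more can be done
None
```

The job is handed in at 17 s: the lid is closed, the bolt is through the eye with its pin home in the middle hole, and the gripper is holding the knob down with about 8 N; I saw no contact with the other things on the table.

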